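Nest the last planter pot into the latched stack carrier

ROBOT

A 6-joint arm with a two-finger parallel gripper is mounted at the origin on the work surface. World frame = base frame: x ahead of the robot, y to its left, z up, the work surface at z = 0. Lengths are in m, angles in rad, forces in N, time in s.
With the tool pointing down it reaches from about 0.375 to 0.9 m from the base axis. Payload 3.1 kg.
Tool frame: the origin (TCP) lies midway between the tips of the shut fingers; the grasp point (between the pads) lies 19 mm behind it (arm.hold_point_z is the distance from the TCP to the grasp point, in m); z points along the fingers, y is the line along which they close (so a half turn about z gives the same grasp; the last joint's range is limited). The gripper opens to 85 mm and grips with 20 to 120 N. Pads are 22 mm wide; open, the fingers measure 114 mm over their backs; the gripper's body (76 mm by 85 mm) begins 54 mm behind the grasp point. The pads swing forward as they close: fully open they stand 13 mm farther back than shut.
Start: joints at [-1.298, 0.527, 1.433, -0, 1.181, -0.178], TCP at [0.272, -0.563, 0.231] pointing down, gripper open.
Joint ranges: [-3.08, 3.08], [-0.75, 2.2], [0.22, 2.44], [-1.43, 4.57], [0, 2.65], [-2.85, 2.85]. Speed limits (rad/s): [2.79, 2.79, 3.14, 3.14, 3.14, 3.14].

INTERFACE

Orientations are given as a unit quaternion [x, y, z, w].
In Python, from cell import arm gives the robot as it stands.
- The arm moves only by the shell command python3 -m jog 'ROWS' [FORCE]. ROWS is a JSON object of lists of equal length, an entry for each row: "translation": the shift along the tool's x, y, z in m, a list of three; "rotation": the turn, a rotation vector about the tool's x, y, z in degrees, a list of three; "fingers": the closure, from 0 (fully open) to 1 (shut). A call has 1 to 12 rows; each row is the pose to reach, as a shift and turn from the pose commanded when the call began, along the tool's axes at that moment; what a row does not reach only later rows make up. A row lasts 1/8 s, in which the tool goes at most 62.5 mm and 10.7 degrees, less where a joint would pass 70% of its speed; a pose out of reach is approached as far as the arm can. A call with a gripper value outside its range is refused whole. The fingers move at their own pace and stop on an object; FORCE is the grip in N (left out, the last holds). Time passes only in rows, so rows that repeat a pose let the fingers close. It gives the time, the measured TCP pose, the force, the opening and the grip force at its end, in the units of the state.
- arm.read_state(): the state, without advancing time (a new reading comes with each control period).
- arm.get_image(name): name is "side" or "top"; returns the picture (420x560x3 uint8, red, green, blue); there is no depth.
- arm.camera_model(name): a dict with "fx", "fy", "cx", "cy" (pixels), "rvec" (rotation vector, rad) and "tvec" (3), from world to camera coordinates, as OpenCV has them. Camera axes: x right, y down, z forward; pixel columns grow to the right and rows downward; lengths in m; the calibration is good to about 2 mm. A picture is of the moment at which its call begins. camera_model takes no time and is no camera call.
- arm.sign_off(): hands the job in; it is judged then, once.
The state is a dict: "time_s": time; "joints": joint angles; "joint_vel": joint speeds; "tau": joint torques, N m; "ee_pos": TCP position; "orientation": TCP orientation; "contact_force": force on the tool from outside, world axes, zero at the start; "wrist_torque": the same for the moment, N m; "grip_width": finger opening in m; "grip_force": force on a finger pad.
Only numpy, scipy, OpenCV 4.12 (cv2) and the standard library are available. Lean on these libraries where they do the work, as an engineer would, in place of code of your own. Each camera call takes 0.05 s, during which the arm holds its last target. There are 200 camera calls.

TASK

Add the loose small eight-sided metal pot to the two that stand nested in the blue stack carrier: nest it right way up inside them, flats in line with theirs. Lower it in rather than dropping it, and press it down, without ramming, until it is fully home and both brass spring latches have snapped out over its collar; leave everything else on the bench where it is.

Things in the scene. Friction and masses are not known exactly. Their poses are not given: they have to be found in the camera images.
- pot_mid_point (a point): The pot to load: tapered, eight-sided, bare sheet metal, 56 mm high, open on top, on the bench. Its top 18 mm is a round straight collar, 68 mm across; below, it tapers from 57 mm across flats to 45 at the foot. Wall 2, floor 3 mm thick, rim 4.5 mm wide; 0.14 to 0.28 kg. Point: on the axis, half-way up (28 mm). z up out of the mouth; x and y point at middles of flats (one every 45 degrees).
- carrier: Stack carrier clamped to the bench: blue base plate 112 (x) x 190 (y) mm, four rods, and a blue top plate 106 x 160 x 6 mm, upper face 96 mm above the bench, with a 78 mm round hole. Origin: on the stack's axis at bench height, z up. Two pots like the loose one are nested in it, held fast by a wing nut, their flats at an odd angle to the carrier (it varies and is not reported: look or feel for it).
- home (a point): On the stack's axis, 72 mm above the bench: where the third pot's middle lies when home, collar on the collar below, rim 4 mm above the top plate. It goes straight home only with its flats in line with those below to about 5 degrees; out of line it wedges up to 8 mm proud (6 mm at 13 degrees), and is freed by lifting it a little, turning it and pressing again.
- latch_left_nose (a point): Tip of the bolt on the carrier's +y side, at its nose's lower edge, 102 mm above the bench, 31 mm from the axis: a brass wedge 8 mm wide, flat below, sloping up and back to 38 mm from the axis at 118 mm. Its dark housing on the top plate is 36 mm wide, y 46 to 72 mm, top at 123 mm; black knob out to y 89. The carrier's +x and -x sides are free of latches.
- latch_right_nose (a point): The same for the bolt on the -y side. A pot let down by its collar comes to rest on both bolts with the collar's lower edge about 14 mm above the top plate, 28 mm short of home. Fingers outside the collar can go no lower than the top plate, so the last of the way it is pressed from above, on the rim or inside.
- latch_left (a joint): Travel of the spring bolt on the +y side in m: 0 = out, 3 mm over a pot's collar; grows to 0.009 as it is pushed back (spring 1.8 N at 0, plus 0.3 N per mm). A collar pushed down wedges both bolts back at some 6 to 13 N in all, drags past them at 2 to 5 N over its 18 mm, then they snap out above its rim.
- latch_right (a joint): The same for the bolt on the carrier's -y side.
- big_pot: A bigger pot of the same make, 95 mm across flats, 78 mm high, too big for the carrier, standing on the bench. Origin: centre of its underside. Bystander.
- green_pot: Finished round green pot, 94 mm across, 80 mm high, standing on the bench. Origin: centre of its underside. Bystander.
- flange: Flat steel ring, 100 mm across, 4 mm thick, with six brass studs up to 25 mm. Origin: centre of its underside. Bystander.
- hammer: Hammer lying on the bench, 260 mm long along its x, head 90 mm wide. Bystander.
- pliers: Pliers with orange and red grips, 150 mm long along x, lying flat, 16 mm high. Bystander.
- brush_tin: Yellow tin of brushes, 72 mm across, 85 mm high, brushes up to 215 mm. Origin: centre of its underside. Bystander.
Mind the look-alikes: they are no part of the job. Leave any white look-alike of the carrier alone.

How it is judged:
At the end, for the whole second after the job is handed in: The pot stands nested at the top of the stack, at rest, upright (3 degrees), its middle at the home point within 5 mm sideways and 3 mm in height, and both latch bolts are out (within 1.5 mm) over its collar (horizontal distance between pot_mid_point and home below 0.005 m and z of pot_mid_point in the frame of home between -0.003 and 0.003 m and angle between pot_mid_point's own z axis and vertical below 0.06 rad and linear speed of pot below 0.02 m/s and value of joint each of latch_left, latch_right below 0.0015 m); the robot touches nothing.
It fails at once if another thing on the bench shifted by more than 40 mm (distance of any of big_pot, green_pot, flange, hammer, pliers, brush_tin from where it was at the start of the episode above 0.04 m).
It fails at once if the pot dropped into the carrier (faster than 0.9 m/s there) (linear speed of pot above 0.9 m/s and horizontal distance between pot_mid_point and carrier below 0.05 m).
It fails at once if the carrier hit with more than 40 N, or the pot rammed into the stack (more than 200 N summed over their wedged walls, about an 80 N push) (contact force between carrier and anything else above 40 N or contact force between pot and stack above 200 N).
It also fails if it takes over 67 s, if anything falls off the work surface, if the arm or the gripper's body presses on something with over 40 N, if the wrist force passes 120 N, or if a joint passes its speed limit or range.

## Working session

There is one attempt and no reset: what is moved stays moved. The work goes in short steps, Python scripts to look and compute and a shell command to move; the robot and the scene stay as the last step left them, time stands still between calls to the robot, and variables do not carry over. Pictures are saved under pics/ and viewed, at most 10 in all, crops included, and the job is handed in when it is done.

```bash
ls; mkdir -p pics
python3 - <<'E'
from cell import arm
import cv2
s=arm.read_state(); print(s['time_s'],s['ee_pos'],s['orientation'],s['grip_width'])
for n in('side','top'):
    cv2.imwrite(f'pics/{n}0.png',arm.get_image(n)[:,:,::-1]); print(n,arm.camera_model(n))
E
```

```text
pics
0.0 [ 0.27214034 -0.56182697  0.23031517] [ 9.74701469e-01  2.23507974e-01 -5.48690125e-05 -1.10873864e-03] 0.0854581610328986
side {'fx': 537.2510144719505, 'fy': 537.2510144719505, 'cx': 279.3818209239473, 'cy': 215.88315509176132, 'rvec': array([ 2.04866105, -0.84869477,  0.44134486]), 'tvec': array([-0.34295205,  0.25257658,  1.18848005])}
top {'fx': 473.56221888473095, 'fy': 473.56221888473095, 'cx': 278.9668951591887, 'cy': 208.52525174530533, 'rvec': array([ 2.19820996, -2.14794277,  0.12233431]), 'tvec': array([-0.02068422,  0.47110333,  1.31090399])}
```

View pics/top0.png

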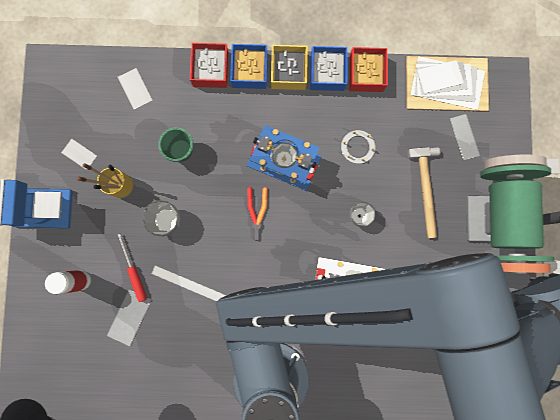

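View pics/side0.png

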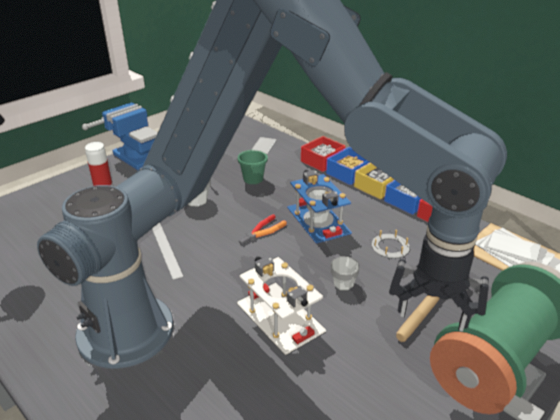

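The top view shows the blue carrier at about (284,155), the loose pot at (362,213) and the big pot at (160,218). In the side view the carrier is at (320,205), the loose pot at (345,272) and the white look-alike at (282,300). Next I'll take close crops with axes projected on them.

```bash
cat > h.py <<'E'
import numpy as np, cv2
from cell import arm
def cam(n):
    m=arm.camera_model(n); K=np.array([[m['fx'],0,m['cx']],[0,m['fy'],m['cy']],[0,0,1]])
    return K,cv2.Rodrigues(m['rvec'])[0],np.asarray(m['tvec'])
def proj(n,p):
    K,R,t=cam(n); q=K@(R@np.asarray(p,float)+t); return q[:2]/q[2]
def ray(n,u):
    K,R,t=cam(n); d=R.T@np.linalg.solve(K,[u[0],u[1],1]); return -R.T@t,d
def plane(n,u,z):
    o,d=ray(n,u); return o+d*(z-o[2])/d[2]
def tri(us,ut):
    P=[]
    for n in('side','top'):
        K,R,t=cam(n); P.append(K@np.c_[R,t])
    X=cv2.triangulatePoints(P[0],P[1],np.array(us,float),np.array(ut,float))[:,0]; return X[:3]/X[3]
E
python3 - <<'E'
from h import *
print('cams',ray('side',(0,0))[0],ray('top',(0,0))[0])
print('carrier',tri((320,188),(284,155)),'pot',tri((345,265),(362,213)))
for p in([0,0,0],[.5,0,0],[.5,.2,0]): print(proj('top',p),proj('side',p))
t=cv2.imread('pics/top0.png'); s=cv2.imread('pics/side0.png')
def c(i,x,y,w,h,W,H): return cv2.resize(i[y:y+h,x:x+w],(W,H),interpolation=cv2.INTER_CUBIC)
a=np.hstack([c(t,240,115,90,80,450,400),c(t,335,188,55,50,350,318) if 0 else c(t,330,185,70,80,350,400)])
cv2.imwrite('pics/c1.png',a)
b=np.hstack([c(s,280,160,80,90,480,540),c(s,320,250,50,90,300,540)])
cv2.imwrite('pics/c2.png',b)
E
```

```text
cams [-0.34298832 -0.82783665  0.88934884] [0.33436135 0.00160195 1.35241835]
carrier [ 0.61140015 -0.02359369  0.10899038] pot [ 0.46341749 -0.24081168  0.05398347]
[271.49474966 378.71066691] [124.35074889 330.06010413]
[275.69900169 199.44292795] [283.22178872 233.87999195]
[206.10273927 197.79097447] [235.26338595 205.19410889]
```

View pics/c1.png

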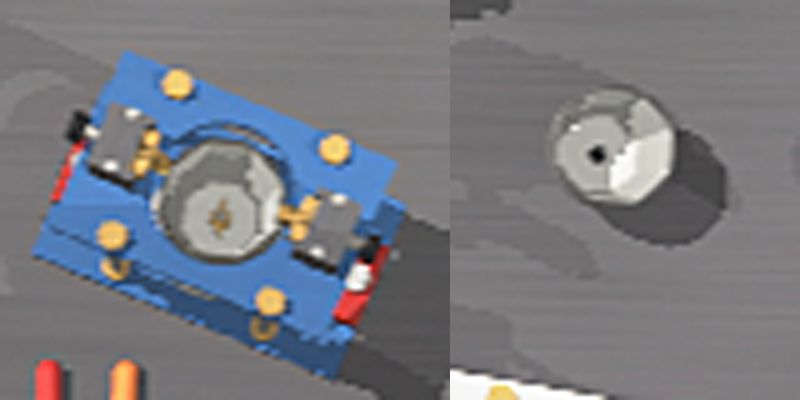

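View pics/c2.png

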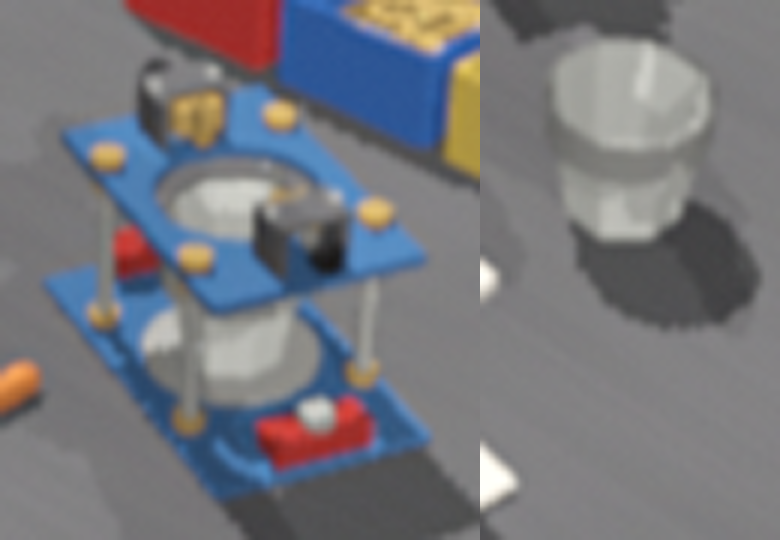

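The crops show the loose pot upright, with its rim centre at about (362.5,214.4) top and (345,265.3) side. The carrier's four brass nuts are distinct in both views. Next I'll triangulate these and enlarge the two pots to read their flats.

Run:
```python
from h import *
T=[(275.4,131.6),(306.8,144.8),(262.4,162),(294,175.2)]
S=[(326.7,179.2),(342.5,195.2),(298,186),(312.5,202.8)]
N=np.array([tri(s,t) for s,t in zip(S,T)]); print(N.round(4)); print('centre',N.mean(0))
y=N[0]-N[1]+N[2]-N[3]; x=N[0]+N[1]-N[2]-N[3]
print('yaw from y',np.degrees(np.arctan2(y[1],y[0]))-90,'from x',np.degrees(np.arctan2(x[1],x[0])), np.linalg.norm(x)/2,np.linalg.norm(y)/2)
print('pot',tri((345,265.3),(362.5,214.4)))
t=cv2.imread('pics/top0.png')
def c(i,x,y,w): 
    g=cv2.resize(i[y:y+w,x:x+w],(400,400),interpolation=cv2.INTER_NEAREST)[:,:,1]
    return cv2.normalize(g,None,0,255,cv2.NORM_MINMAX)
cv2.imwrite('pics/c3.png',np.hstack([c(t,270,140,32),c(t,347,199,32)]))
```

```text
[[ 0.675   0.0032  0.0988]
 [ 0.6407 -0.0826  0.0995]
 [ 0.5908  0.036   0.0987]
 [ 0.5567 -0.0494  0.0989]]
centre [ 0.6157961  -0.02319104  0.09896467]
yaw from y -21.777905283457116 from x -21.434256599108892 0.0902929810063194 0.09220693415886815
pot [ 0.46004597 -0.24249662  0.05593031]
```

View pics/c3.png

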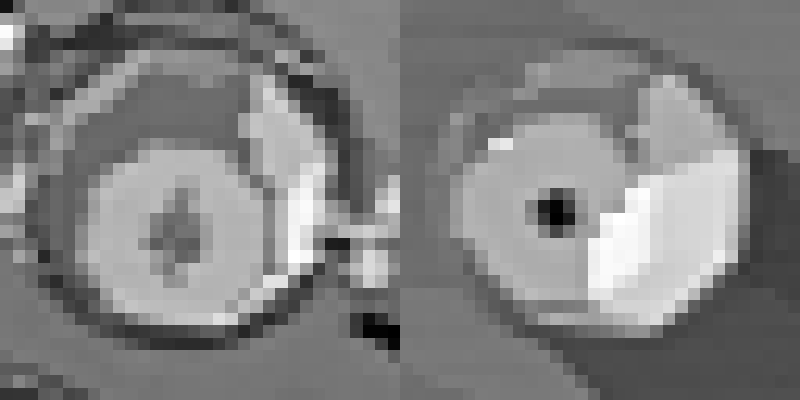

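The right-hand (loose) pot's flats look nearly in line with the image axes. The left (stack) pot is similar, perhaps a few degrees off. I'll sample the wall brightness by azimuth to find the corners.

Run:
```python
from h import *
from scipy.ndimage import map_coordinates as mc
az=np.arange(0,360,3)
def prof(n,c,z0,hs):
    g=cv2.imread(f'pics/{n}0.png').astype(float).mean(2); out=[]
    for h in hs:
        r=(45+12*h/38-4)/2/1000*1.04
        P=np.array([proj(n,[c[0]+r*np.cos(a),c[1]+r*np.sin(a),z0+h/1000]) for a in np.radians(az)])
        out.append(mc(g,[P[:,1],P[:,0]],order=1))
    return np.array(out)
for lab,c,z0 in(('stack',(.6158,-.0232),.026),('loose',(.460,-.2425),0)):
  for n in('top','side'):
    p=prof(n,c,z0,[22,27,32])
    print(lab,n)
    for i in range(0,120,30): print(az[i],p.mean(0)[i:i+30].round().astype(int).tolist(),)
```

```text
stack top
0 [121, 119, 118, 117, 118, 118, 118, 117, 116, 116, 115, 115, 114, 114, 114, 114, 114, 115, 115, 114, 114, 115, 114, 114, 114, 114, 115, 116, 117, 116]
90 [116, 118, 123, 129, 136, 142, 145, 152, 162, 169, 168, 165, 164, 165, 168, 169, 174, 179, 179, 181, 183, 177, 170, 167, 167, 171, 175, 171, 167, 164]
180 [163, 165, 169, 178, 193, 200, 191, 175, 162, 161, 165, 169, 163, 163, 165, 165, 175, 186, 179, 183, 196, 211, 224, 219, 206, 199, 198, 202, 211, 216]
270 [218, 217, 214, 213, 213, 210, 202, 191, 180, 176, 176, 176, 177, 178, 178, 179, 179, 180, 181, 176, 163, 141, 118, 114, 115, 116, 118, 119, 121, 121]
stack side
0 [60, 60, 60, 59, 62, 73, 85, 105, 128, 140, 147, 149, 150, 149, 149, 148, 148, 148, 148, 148, 149, 149, 150, 152, 153, 154, 154, 154, 153, 154]
90 [154, 154, 152, 150, 148, 145, 140, 134, 129, 123, 118, 114, 108, 104, 101, 99, 97, 95, 93, 93, 93, 92, 92, 92, 94, 95, 97, 99, 101, 103]
180 [106, 107, 106, 108, 111, 113, 115, 117, 118, 118, 117, 116, 116, 115, 114, 113, 112, 111, 111, 111, 111, 112, 113, 113, 112, 111, 110, 110, 111, 112]
270 [110, 107, 103, 
[... 662 characters left out ...]
1, 173, 172, 169, 164, 153, 139, 123, 115, 115, 119, 123, 129, 132, 132]
loose side
0 [160, 161, 161, 162, 165, 167, 170, 172, 174, 173, 172, 170, 170, 169, 170, 171, 171, 171, 171, 170, 168, 165, 162, 160, 158, 157, 157, 155, 153, 149]
90 [145, 141, 136, 129, 123, 117, 113, 110, 108, 107, 107, 106, 107, 108, 109, 110, 112, 114, 116, 118, 121, 123, 126, 130, 134, 137, 138, 140, 142, 142]
180 [142, 143, 143, 143, 143, 145, 146, 151, 155, 159, 161, 163, 164, 164, 161, 156, 155, 154, 154, 154, 154, 154, 154, 154, 153, 152, 150, 149, 148, 147]
270 [147, 147, 146, 145, 143, 141, 139, 136, 133, 131, 129, 127, 125, 125, 125, 126, 128, 131, 136, 140, 145, 150, 154, 157, 159, 159, 158, 157, 157, 158]
```

The wall steps lie at the same azimuths for both pots: 290° and 332.4°, with matching brightness. So the flats are already in line in the world, and the pot has to keep its yaw. I'll grip along the carrier's x (-21.6°) and move above the pot.

```bash
python3 -c "
from h import *
print(plane('top',(385,268),.1),plane('top',(319,258),.1))"
python3 -m jog '{"translation":[[0.06,-0.04,0],[0.12,-0.08,0],[0.17,-0.115,0],[0.22,-0.147,0],[0.265,-0.177,0.03],[0.3083,-0.2057,0.06],[0.3083,-0.2057,0.09],[0.3083,-0.2057,0.09],[0.3083,-0.2057,0.09]],"rotation":[[0,0,-7],[0,0,-15],[0,0,-23],[0,0,-31],[0,0,-38],[0,0,-42.6],[0,0,-42.6],[0,0,-42.6],[0,0,-42.6]],"fingers":[0,0,0,0,0,0,0,0,0]}' 30
```

```text
[ 0.31297246 -0.29162175  0.1       ] [ 0.33522049 -0.11747049  0.1       ]
time_s: 1.23
ee_pos: [0.4605, -0.2441, 0.142]
orientation: [0.827, 0.562, 0.0, 0.001]
contact_force: [-0.0, -0.6, 0.8]
grip_width: 0.0854
grip_force: 0.0
```

```bash
python3 -m jog '{"translation":[[0.0015,-0.0005,0.03],[0.0015,-0.0005,0.06],[0.0015,-0.0005,0.085],[0.0015,-0.0005,0.105],[0.0015,-0.0005,0.12],[0.0015,-0.0005,0.12]],"rotation":[[0,0,0],[0,0,0],[0,0,0],[0,0,0],[0,0,0],[0,0,0]],"fingers":[0,0,0,0,0,0]}'
python3 - <<'E'
from h import *
a=arm.get_image('top')[185:245,320:400,::-1]; b=arm.get_image('side')[215:315,290:390,::-1]
cv2.imwrite('pics/g1.png',np.hstack([cv2.resize(a,(400,300),interpolation=2),cv2.resize(b,(300,300),interpolation=2)]))
E
```

```text
time_s: 1.98
ee_pos: [0.4602, -0.2423, 0.0213]
orientation: [0.827, 0.562, -0.0, -0.0]
contact_force: [-0.1, -0.4, 0.4]
grip_width: 0.0854
grip_force: 0.0
```

View pics/g1.png

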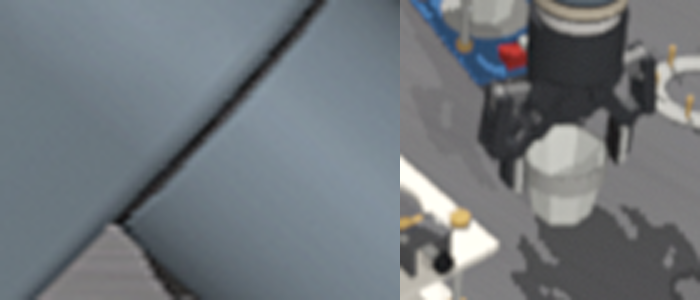

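The side view shows the pot between the open fingers, with the tips around the lower edge of the collar. The top view is hidden by the arm. I'll close on it and lift.

```bash
python3 -m jog '{"translation":[[0,0,0],[0,0,0],[0,0,0],[0,0,0],[0,0,0],[0,0,0],[0,0,0],[0,0,0]],"rotation":[[0,0,0],[0,0,0],[0,0,0],[0,0,0],[0,0,0],[0,0,0],[0,0,0],[0,0,0]],"fingers":[1,1,1,1,1,1,1,1]}' 30
python3 -m jog '{"translation":[[0,0,-0.02],[0,0,-0.05],[0,0,-0.09],[0,0,-0.13],[0,0,-0.17],[0,0,-0.17]],"rotation":[[0,0,0],[0,0,0],[0,0,0],[0,0,0],[0,0,0],[0,0,0]],"fingers":[1,1,1,1,1,1]}'
```

```text
time_s: 3.08
ee_pos: [0.4606, -0.2419, 0.0224]
orientation: [0.827, 0.562, 0.0, 0.001]
contact_force: [-1.8, -0.5, 5.5]
grip_width: 0.0674
grip_force: 33.4
time_s: 3.82
ee_pos: [0.4619, -0.2425, 0.1943]
orientation: [0.827, 0.562, 0.001, 0.004]
contact_force: [-0.7, -1.5, -2.1]
grip_width: 0.0668
grip_force: 35.6
```

```bash
python3 -m jog '{"translation":[[0.02,0.005,0],[0.055,0.013,0],[0.095,0.023,0],[0.135,0.032,0],[0.175,0.042,0],[0.21,0.05,0],[0.24,0.0575,0],[0.2606,0.0624,0],[0.2606,0.0624,0],[0.2606,0.0624,0],[0.2606,0.0624,0]],"rotation":[[0,0,0],[0,0,0],[0,0,0],[0,0,0],[0,0,0],[0,0,0],[0,0,0],[0,0,0],[0,0,0],[0,0,0],[0,0,0]],"fingers":[1,1,1,1,1,1,1,1,1,1,1]}'
python3 - <<'E'
from h import *
s=arm.read_state(); print(s['ee_pos'],s['orientation'])
b=arm.get_image('side')
cv2.imwrite('pics/g2.png',cv2.resize(b[90:260,230:430,::-1],(800,680))[:600])
for z in(.172,.228,.0): print(proj('side',[.6158,-.0232,z]))
E
```

```text
time_s: 5.2
ee_pos: [0.6134, -0.0231, 0.1912]
orientation: [0.827, 0.562, -0.0, -0.0]
contact_force: [0.9, -0.1, -2.6]
grip_width: 0.0671
grip_force: 35.6
[ 0.6134473  -0.0230776   0.19115381] [ 8.27318223e-01  5.61733345e-01 -4.09782460e-04 -1.97853077e-04]
[320.19722494 167.54718282]
[321.13504574 148.85258372]
[317.56304979 220.05705287]
```

View pics/g2.png

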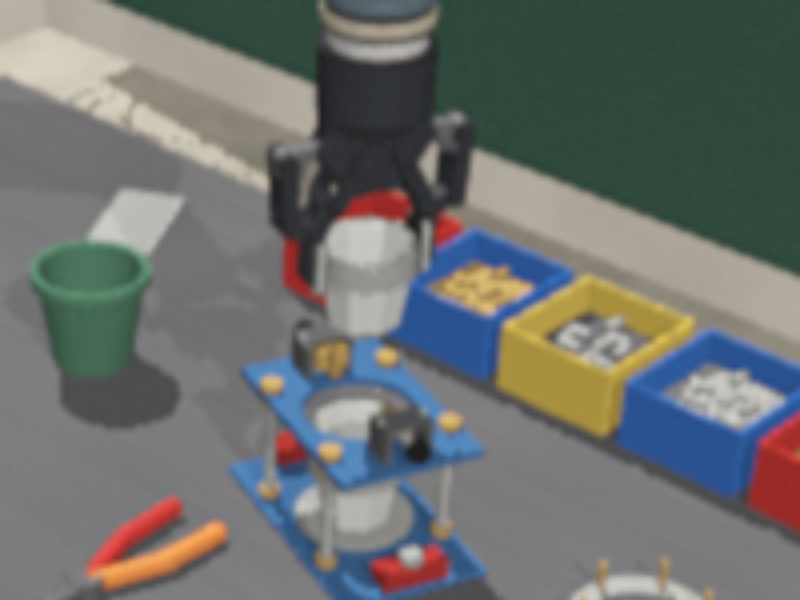

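The pot hangs upright above the hole but looks about 2 px to the right of the stack axis. I'll check with row profiles.

Run:
```python
from h import *
b=arm.get_image('side').astype(int); t=arm.get_image('top')
for r in(158,162,166,169,172): print(r,[tuple(b[r,c])[0::2] for c in range(308,338)])
for r in(188,190,193,196): print(r,b[r,302:338,0].tolist())
for p in([.6134,-.0231,.172],[.6134,-.0231,.2],[.6158,-.0232,.096]): print(proj('side',p),proj('top',p))
print('top blue visible',((t[...,2].astype(int)-t[...,0]>60)[110:200,235:335]).sum())
```

```text
158 [(np.int64(82), np.int64(82)), (np.int64(135), np.int64(131)), (np.int64(151), np.int64(149)), (np.int64(123), np.int64(120)), (np.int64(117), np.int64(113)), (np.int64(127), np.int64(123)), (np.int64(132), np.int64(129)), (np.int64(137), np.int64(132)), (np.int64(139), np.int64(135)), (np.int64(141), np.int64(136)), (np.int64(145), np.int64(140)), (np.int64(146), np.int64(141)), (np.int64(148), np.int64(142)), (np.int64(149), np.int64(144)), (np.int64(148), np.int64(143)), (np.int64(151), np.int64(146)), (np.int64(151), np.int64(145)), (np.int64(150), np.int64(145)), (np.int64(149), np.int64(145)), (np.int64(148), np.int64(144)), (np.int64(146), np.int64(140)), (np.int64(144), np.int64(139)), (np.int64(142), np.int64(137)), (np.int64(138), np.int64(132)), (np.int64(133), np.int64(126)), (np.int64(119), np.int64(125)), (np.int64(86), np.int64(131)), (np.int64(72), np.int64(142)), (np.int64(70), np.int64(150)), (np.int64(50), np.int64(156))]
162 [(np.int64(121), np.int64(95)), (np.int64(134), np.int64(130)), (np.int64(144), np.int64(139)), (np.int64(127), np.int64(121)), (np.int64
[... 3848 characters left out ...]
4]
190 [86, 84, 82, 74, 82, 101, 111, 111, 109, 115, 128, 144, 165, 173, 177, 178, 179, 183, 188, 186, 182, 174, 162, 138, 119, 115, 125, 130, 127, 108, 80, 76, 81, 85, 84, 83]
193 [84, 84, 82, 88, 108, 119, 129, 168, 193, 192, 192, 191, 190, 192, 197, 197, 198, 198, 199, 194, 174, 157, 140, 116, 95, 86, 89, 86, 84, 81, 76, 79, 92, 116, 120, 90]
196 [64, 73, 80, 83, 82, 93, 122, 158, 188, 188, 178, 173, 173, 172, 171, 169, 169, 169, 170, 159, 97, 58, 86, 104, 88, 78, 76, 78, 79, 82, 85, 82, 77, 73, 75, 80]
[319.57177643 167.85281522] [286.10229146 147.12543654]
[320.02869405 158.60639684] [286.39437816 144.51425335]
[318.98982125 191.61566993] [285.42946478 152.7671847 ]
top blue visible 329
```

The offset is only about 2 mm along the finger line, so I'll shift by 1.5 mm and lower gently towards the bolts.

```bash
python3 -m jog '{"translation":[[0,-0.0015,0.015],[0,-0.0015,0.035],[0,-0.0015,0.05],[0,-0.0015,0.062],[0,-0.0015,0.072],[0,-0.0015,0.08],[0,-0.0015,0.086],[0,-0.0015,0.086],[0,-0.0015,0.086]],"rotation":[[0,0,0],[0,0,0],[0,0,0],[0,0,0],[0,0,0],[0,0,0],[0,0,0],[0,0,0],[0,0,0]],"fingers":[1,1,1,1,1,1,1,1,1]}'
python3 -m jog '{"translation":[[0,0,0.002],[0,0,0.004],[0,0,0.006],[0,0,0.006]],"rotation":[[0,0,0],[0,0,0],[0,0,0],[0,0,0]],"fingers":[1,1,1,1]}'
```

```text
time_s: 6.48
ee_pos: [0.6131, -0.0216, 0.1057]
orientation: [0.827, 0.562, 0.0, 0.0]
contact_force: [-0.3, -1.4, -2.0]
grip_width: 0.0671
grip_force: 35.6
time_s: 6.98
ee_pos: [0.6126, -0.0215, 0.0991]
orientation: [0.827, 0.562, -0.0, -0.0]
contact_force: [-0.3, 0.0, -2.9]
grip_width: 0.0667
grip_force: 35.6
```

```bash
python3 -m jog '{"translation":[[0,0,0.0015],[0,0,0.003],[0,0,0.0045],[0,0,0.0045],[0,0,0.0045]],"rotation":[[0,0,0],[0,0,0],[0,0,0],[0,0,0],[0,0,0]],"fingers":[1,1,1,1,1]}'
python3 -m jog '{"translation":[[0,0,0.001],[0,0,0.002],[0,0,0.002]],"rotation":[[0,0,0],[0,0,0],[0,0,0]],"fingers":[1,1,1]}'
```

```text
time_s: 7.6
ee_pos: [0.613, -0.0214, 0.095]
orientation: [0.827, 0.562, 0.0, 0.0]
contact_force: [-0.5, 1.4, -0.8]
grip_width: 0.0672
grip_force: 35.7
time_s: 7.98
ee_pos: [0.6131, -0.0215, 0.093]
orientation: [0.827, 0.562, 0.0, 0.0]
contact_force: [1.3, 1.5, 0.9]
grip_width: 0.067
grip_force: 35.9
```

It's touching the bolts. I'll push a few mm more while it's held, watching the force.

```bash
python3 -m jog '{"translation":[[0,0,0.001],[0,0,0.002],[0,0,0.003],[0,0,0.003]],"rotation":[[0,0,0],[0,0,0],[0,0,0],[0,0,0]],"fingers":[1,1,1,1]}' 60
python3 - <<'E'
from h import *
b=arm.get_image('side')
cv2.imwrite('pics/g3.png',cv2.resize(b[150:230,275:375,::-1],(750,600),interpolation=2))
E
```

```text
time_s: 8.48
ee_pos: [0.6131, -0.0218, 0.0902]
orientation: [0.827, 0.562, 0.0, 0.0]
contact_force: [0.2, 1.1, 5.4]
grip_width: 0.0667
grip_force: 68.2
```

View pics/g3.png

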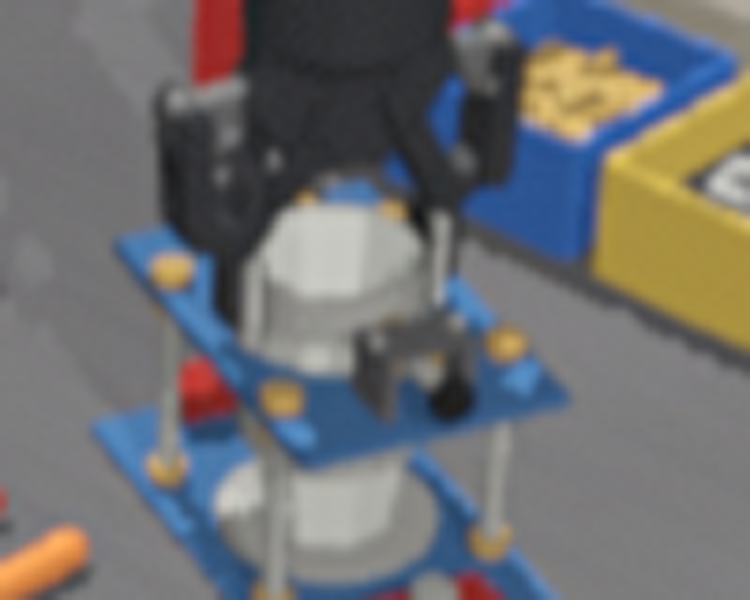

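The side view shows the collar on the bolts, upright, with the fingertips just above the top plate. I'll go slightly further.

```bash
python3 -m jog '{"translation":[[0,0,0.001],[0,0,0.001]],"rotation":[[0,0,0],[0,0,0]],"fingers":[1,1]}'
python3 -m jog '{"translation":[[0,0,0.001],[0,0,0.001]],"rotation":[[0,0,0],[0,0,0]],"fingers":[1,1]}'
python3 -m jog '{"translation":[[0,0,0.001],[0,0,0.001]],"rotation":[[0,0,0],[0,0,0]],"fingers":[1,1]}'
```

```text
time_s: 8.78
ee_pos: [0.6132, -0.0217, 0.0894]
orientation: [0.827, 0.562, 0.0, 0.0]
contact_force: [0.1, 0.3, 6.9]
grip_width: 0.0667
grip_force: 70.6
time_s: 9.02
ee_pos: [0.6132, -0.0217, 0.0894]
orientation: [0.827, 0.562, 0.0, 0.0]
contact_force: [-1.5, 0.0, 12.0]
grip_width: 0.0664
grip_force: 72.6
time_s: 9.28
ee_pos: [0.6132, -0.0217, 0.0893]
orientation: [0.827, 0.562, 0.0, 0.001]
contact_force: [-2.1, 0.5, 15.7]
grip_width: 0.0669
grip_force: 74.7
```

The tips rest on the plate at TCP 0.0893. I'll unload, open, rise, and set the fingers to about 54 mm for pressing on the rim.

```bash
python3 -m jog '{"translation":[[0,0,-0.003],[0,0,-0.004],[0,0,-0.004],[0,0,-0.004],[0,0,-0.004],[0,0,-0.004],[0,0,-0.004],[0,0,-0.02],[0,0,-0.04],[0,0,-0.06],[0,0,-0.06]],"rotation":[[0,0,0],[0,0,0],[0,0,0],[0,0,0],[0,0,0],[0,0,0],[0,0,0],[0,0,0],[0,0,0],[0,0,0],[0,0,0]],"fingers":[1,1,0.05,0.05,0.05,0.05,0.05,0.05,0.05,0.05,0.05]}'
python3 -m jog '{"translation":[[0,0,0],[0,0,0],[0,0,0],[0,0,0],[0,0,0],[0,0,0]],"rotation":[[0,0,0],[0,0,0],[0,0,0],[0,0,0],[0,0,0],[0,0,0]],"fingers":[0.37,0.37,0.37,0.37,0.37,0.37]}' 60
python3 - <<'E'
from h import *
b=arm.get_image('side')
cv2.imwrite('pics/g4.png',cv2.resize(b[140:220,275:375,::-1],(750,600),interpolation=2))
E
```

```text
time_s: 10.65
ee_pos: [0.6144, -0.0218, 0.1495]
orientation: [0.827, 0.562, 0.002, 0.002]
contact_force: [-0.2, 0.5, 0.1]
grip_width: 0.0811
grip_force: 0.0
time_s: 11.4
ee_pos: [0.6127, -0.0215, 0.1468]
orientation: [0.827, 0.562, -0.0, -0.0]
contact_force: [0.8, -0.3, 0.2]
grip_width: 0.0535
grip_force: 0.0
```

View pics/g4.png

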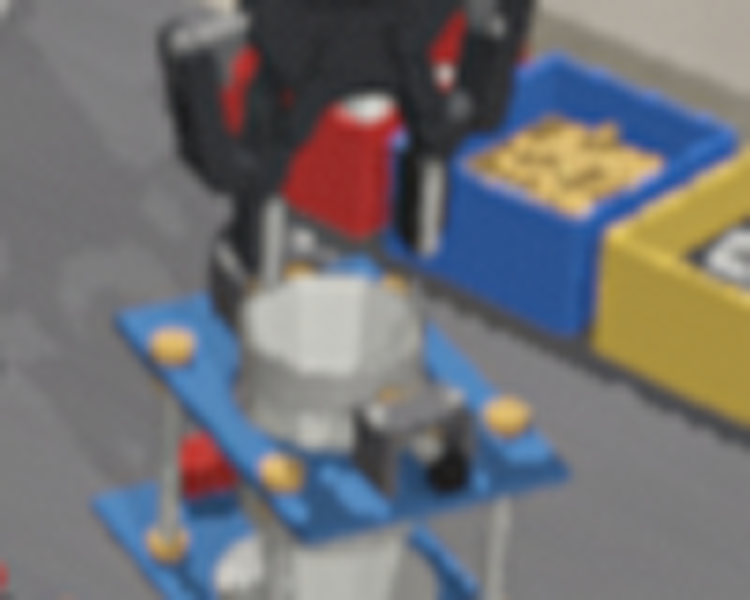

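The pot stands upright on the bolts with its rim centred under the two fingers (fingers spanning x 232–440 around rim 240–425). Now I'll press in steps.

```bash
python3 -m jog '{"translation":[[0,0,0.006],[0,0,0.012],[0,0,0.017],[0,0,0.020],[0,0,0.022],[0,0,0.024],[0,0,0.026],[0,0,0.026]],"rotation":[[0,0,0],[0,0,0],[0,0,0],[0,0,0],[0,0,0],[0,0,0],[0,0,0],[0,0,0]],"fingers":[0.37,0.37,0.37,0.37,0.37,0.37,0.37,0.37]}'
python3 -m jog '{"translation":[[0,0,0.001],[0,0,0.002],[0,0,0.003],[0,0,0.004],[0,0,0.004]],"rotation":[[0,0,0],[0,0,0],[0,0,0],[0,0,0],[0,0,0]],"fingers":[0.37,0.37,0.37,0.37,0.37]}'
```

```text
time_s: 12.45
ee_pos: [0.6129, -0.0216, 0.1209]
orientation: [0.827, 0.562, 0.0, 0.0]
contact_force: [0.3, -0.4, -0.6]
grip_width: 0.0539
grip_force: 0.1
time_s: 13.08
ee_pos: [0.6129, -0.0216, 0.1168]
orientation: [0.827, 0.562, 0.0, 0.0]
contact_force: [1.6, -0.9, 0.7]
grip_width: 0.0537
grip_force: 0.7
```

```bash
python3 -m jog '{"translation":[[0,0,0.001],[0,0,0.002],[0,0,0.003],[0,0,0.003]],"rotation":[[0,0,0],[0,0,0],[0,0,0],[0,0,0]],"fingers":[0.37,0.37,0.37,0.37]}'
python3 - <<'E'
from h import *
b=arm.get_image('side')
cv2.imwrite('pics/g5.png',cv2.resize(b[140:220,275:375,::-1],(750,600),interpolation=2))
E
```

```text
time_s: 13.58
ee_pos: [0.6123, -0.0213, 0.1133]
orientation: [0.827, 0.562, -0.0, -0.001]
contact_force: [-0.4, 0.7, 0.2]
grip_width: 0.0538
grip_force: 0.0
```

View pics/g5.png

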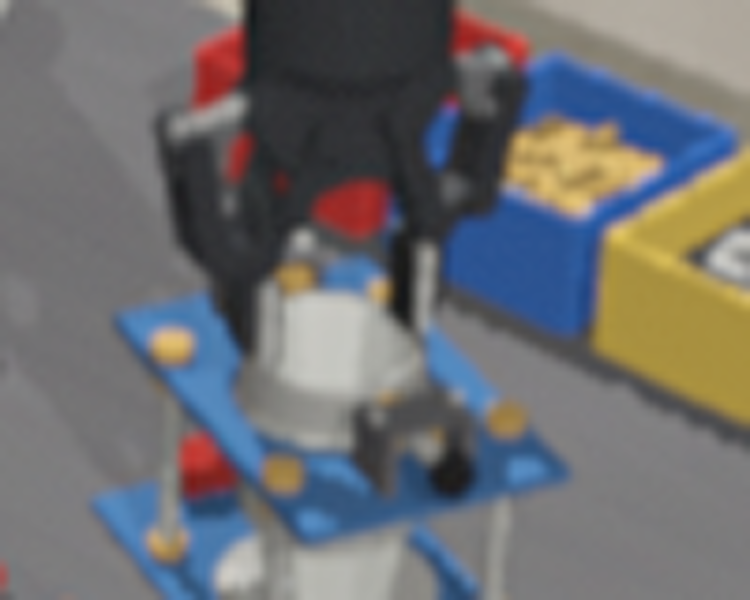

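The tips have gone down to 0.113 with no force, so they are missing the rim. The fingers look shifted about 5 mm to the right of the pot, with the left tip inside it. I'll raise the arm and measure the offset from the pixels.

```bash
python3 -m jog '{"translation":[[0,0,-0.015],[0,0,-0.034],[0,0,-0.05],[0,0,-0.07],[0,0,-0.07],[0,0,-0.07]],"rotation":[[0,0,0],[0,0,0],[0,0,0],[0,0,0],[0,0,0],[0,0,0]],"fingers":[0.37,0.37,0.37,0.37,0.37,0.37]}'
python3 - <<'E'
from h import *
b=arm.get_image('side'); cv2.imwrite('pics/h1.png',b[:,:,::-1])
g=b.astype(int)
print('cols 303..337 (R), B-R')
for r in range(172,204,2): print(r,g[r,303:338,0].tolist())
for r in range(172,204,2): print(r,(g[r,303:338,2]-g[r,303:338,0]).tolist())
y=np.array([.9298,-.3681]); c=np.array([.6158,-.0232])
for z in(.128,.110,.096):
    print(z,[proj('side',[*(c+s*.034*y),z]).round(1).tolist() for s in(-1,0,1)])
    a=np.linspace(0,6.283,73); P=np.array([proj('side',[c[0]+.034*np.cos(t),c[1]+.034*np.sin(t),z]) for t in a]); print(P.min(0),P.max(0))
E
```

```text
time_s: 14.38
ee_pos: [0.6123, -0.0214, 0.1836]
orientation: [0.827, 0.562, -0.0, -0.0]
contact_force: [-0.2, -0.7, -0.8]
grip_width: 0.0539
grip_force: 0.0
cols 303..337 (R), B-R
172 [92, 102, 116, 118, 118, 123, 125, 126, 126, 125, 130, 147, 161, 138, 98, 82, 80, 76, 81, 91, 86, 76, 69, 54, 44, 41, 43, 42, 42, 45, 45, 44, 44, 43, 42]
174 [87, 120, 156, 153, 131, 121, 121, 121, 115, 112, 113, 114, 112, 105, 109, 115, 116, 97, 88, 83, 80, 77, 76, 70, 66, 63, 55, 49, 43, 43, 41, 43, 42, 45, 44]
176 [68, 63, 88, 109, 114, 123, 136, 143, 148, 164, 166, 170, 168, 133, 93, 85, 85, 83, 83, 82, 83, 98, 112, 118, 109, 92, 77, 79, 70, 63, 58, 52, 45, 43, 42]
178 [66, 57, 58, 68, 92, 126, 163, 170, 151, 139, 152, 168, 166, 151, 129, 125, 124, 120, 116, 110, 132, 184, 210, 218, 214, 195, 146, 113, 89, 77, 75, 75, 72, 68, 59]
180 [59, 57, 59, 68, 90, 126, 160, 163, 162, 171, 180, 183, 192, 200, 200, 199, 198, 197, 197, 190, 176, 177, 182, 178, 176, 163, 118, 113, 120, 113, 110, 105, 89, 77, 76]
182 [75, 66, 59, 67, 94, 142, 178, 185, 190, 189, 188, 190, 197, 199, 198, 198, 197, 197, 198, 196, 18
[... 3757 characters left out ...]
-5, -3, 2, 2, 0, 0, -5, -9, -4, -4, -7, -19, -35, -16, 2, 0, 13]
200 [-104, -25, 64, 100, 105, 106, 91, 51, 18, 6, -1, 23, 56, 59, 53, 51, 48, 42, 23, 4, -2, 1, 1, -2, 1, 11, 25, 12, -3, -6, -5, -1, 1, 1, 24]
202 [-109, -96, -54, 19, 81, 91, 21, -79, -106, -106, -105, -84, -1, 88, 108, 104, 106, 105, 93, 55, 11, -3, -2, -2, 11, 45, 64, 60, 40, 10, -1, -1, -1, 2, 34]
0.128 [[308.2, 184.3], [319.5, 181.7], [330.6, 179.1]]
[306.96130917 175.23790479] [332.05744457 188.32636884]
0.11 [[308.0, 189.9], [319.2, 187.3], [330.2, 184.7]]
[306.76696385 180.80978962] [331.68580097 194.01963926]
0.096 [[307.8, 194.3], [319.0, 191.6], [330.0, 189.0]]
[306.61768797 185.09053055] [331.40034891 198.39155874]
```

The numbers show the pot centred on the stack axis (mid column 318.9 against 319.2). Its rim has already dropped from about 0.128 to about 0.113, so the pressing works and the drag is just low. I'll keep pressing.

```bash
python3 -m jog '{"translation":[[0,0,0.02],[0,0,0.04],[0,0,0.055],[0,0,0.064],[0,0,0.068],[0,0,0.070],[0,0,0.072],[0,0,0.072]],"rotation":[[0,0,0],[0,0,0],[0,0,0],[0,0,0],[0,0,0],[0,0,0],[0,0,0],[0,0,0]],"fingers":[0.37,0.37,0.37,0.37,0.37,0.37,0.37,0.37]}'
for i in 1 2 3; do python3 -c "
from cell import arm; s=arm.read_state(); print(s['ee_pos'].round(4) if hasattr(s['ee_pos'],'round') else s['ee_pos'],s['wrist_torque'])"; python3 -m jog '{"translation":[[0,0,0.001],[0,0,0.002],[0,0,0.002]],"rotation":[[0,0,0],[0,0,0],[0,0,0]],"fingers":[0.37,0.37,0.37]}'; done
```

```text
time_s: 15.42
ee_pos: [0.613, -0.0216, 0.1122]
orientation: [0.827, 0.562, 0.0, 0.0]
contact_force: [0.1, -0.0, -0.0]
grip_width: 0.0538
grip_force: 0.0
[ 0.613  -0.0216  0.1122] [-0.04134006 -0.01619582  0.00578678]
time_s: 15.8
ee_pos: [0.613, -0.0216, 0.1099]
orientation: [0.827, 0.562, 0.0, 0.0]
contact_force: [0.5, -0.5, 0.4]
grip_width: 0.0536
grip_force: 0.3
[ 0.613  -0.0216  0.1099] [-0.04095809 -0.06675958 -0.01415174]
time_s: 16.18
ee_pos: [0.6127, -0.0215, 0.1077]
orientation: [0.827, 0.562, -0.0, -0.0]
contact_force: [0.6, -0.5, 0.2]
grip_width: 0.0538
grip_force: 0.2
[ 0.6127 -0.0215  0.1077] [-0.03554166 -0.12335427  0.00237227]
time_s: 16.55
ee_pos: [0.6128, -0.0215, 0.1057]
orientation: [0.827, 0.562, 0.0, 0.0]
contact_force: [0.4, 0.4, 1.2]
grip_width: 0.0537
grip_force: 0.3
```

```bash
for i in 1 2 3; do python3 -m jog '{"translation":[[0,0,0.001],[0,0,0.0015],[0,0,0.0015]],"rotation":[[0,0,0],[0,0,0],[0,0,0]],"fingers":[0.37,0.37,0.37]}'|grep -E "ee_pos|contact|grip_f"; python3 -c "
from cell import arm; s=arm.read_state(); print(s['wrist_torque'])"; done
python3 - <<'E'
from h import *
b=arm.get_image('side'); cv2.imwrite('pics/h2.png',b[:,:,::-1]); g=b.astype(int)
for r in range(176,202,2): print(r,g[r,303:338,0].tolist())
E
```

```text
ee_pos: [0.613, -0.0216, 0.1044]
contact_force: [1.5, -0.6, 2.2]
grip_force: 0.8
[-0.0849982  -0.11865532 -0.03946498]
ee_pos: [0.6132, -0.0217, 0.103]
contact_force: [1.8, -1.6, 2.1]
grip_force: 1.2
[-0.07995615 -0.29333593 -0.02632956]
ee_pos: [0.6133, -0.0218, 0.1016]
contact_force: [2.6, -1.9, 2.8]
grip_force: 1.7
[-0.21815656 -0.41905206 -0.00847872]
176 [50, 52, 53, 57, 60, 57, 52, 47, 47, 59, 115, 165, 173, 137, 97, 85, 83, 78, 78, 76, 78, 91, 104, 103, 55, 25, 31, 64, 110, 122, 76, 47, 43, 44, 44]
178 [48, 49, 50, 50, 50, 47, 49, 48, 52, 89, 145, 173, 169, 145, 101, 81, 77, 76, 75, 77, 115, 173, 197, 181, 101, 24, 35, 82, 140, 151, 93, 60, 69, 68, 61]
180 [51, 50, 50, 48, 48, 45, 47, 61, 81, 111, 149, 156, 142, 118, 90, 81, 79, 78, 74, 73, 91, 136, 160, 137, 69, 24, 36, 87, 139, 139, 91, 85, 87, 79, 76]
182 [74, 64, 48, 39, 41, 49, 77, 127, 146, 131, 148, 140, 119, 124, 136, 138, 139, 137, 134, 125, 108, 95, 83, 71, 41, 26, 39, 97, 147, 133, 88, 106, 121, 115, 111]
184 [78, 77, 52, 36, 42, 50, 86, 136, 148, 138, 179, 195, 197, 200, 202, 200, 200, 201, 202, 204, 189, 171, 150,
[... 668 characters left out ...]
169, 165, 145, 127, 120, 127, 140, 108, 82, 79, 95, 124, 129, 98]
194 [85, 86, 85, 91, 101, 107, 118, 123, 129, 143, 163, 179, 195, 203, 200, 198, 199, 199, 190, 139, 98, 111, 118, 92, 78, 77, 77, 77, 76, 77, 77, 82, 94, 94, 82]
196 [72, 83, 84, 83, 82, 93, 107, 121, 129, 135, 139, 142, 149, 154, 153, 151, 147, 138, 125, 79, 60, 87, 104, 90, 77, 76, 78, 79, 82, 88, 89, 79, 72, 76, 81]
198 [108, 71, 78, 83, 79, 72, 62, 69, 88, 101, 113, 130, 140, 144, 146, 145, 138, 127, 114, 76, 57, 58, 60, 73, 90, 102, 106, 120, 129, 133, 125, 81, 58, 68, 85]
200 [168, 115, 69, 69, 82, 84, 81, 82, 94, 95, 93, 88, 80, 84, 92, 92, 96, 91, 81, 65, 60, 58, 63, 73, 87, 87, 81, 100, 125, 132, 107, 60, 38, 50, 69]
```

Both tips are on the rim, with the back rim at about z 0.101 and low forces. I'll carry on with a 1 mm shift towards +y.

```bash
for i in 1 2 3 ; do python3 -m jog '{"translation":[[0,0.0003,0.001],[0,0.0003,0.0015],[0,0.0003,0.0015]],"rotation":[[0,0,0],[0,0,0],[0,0,0]],"fingers":[0.37,0.37,0.37]}'|grep -E "ee_pos|contact|grip_f"; python3 -c "
from cell import arm; s=arm.read_state(); print(s['wrist_torque'])"; done
```

```text
ee_pos: [0.6133, -0.0217, 0.0999]
contact_force: [2.6, -1.3, 4.3]
grip_force: 2.1
[-0.2399879  -0.36288847 -0.06484205]
ee_pos: [0.6111, -0.0209, 0.097]
contact_force: [0.1, -0.0, -0.7]
grip_force: 0.0
[ 0.01069995 -0.04035819 -0.01644802]
ee_pos: [0.6133, -0.0218, 0.0966]
contact_force: [0.5, 0.3, 0.6]
grip_force: 0.0
[-0.03679991  0.04414625  0.01746322]
```

Something snapped. I'll check for firm resistance.

```bash
for i in 1 2 3 4; do python3 -m jog '{"translation":[[0,0,0.001],[0,0,0.001]],"rotation":[[0,0,0],[0,0,0]],"fingers":[0.37,0.37]}'|grep -E "ee_pos|contact|grip_f"; done
python3 - <<'E'
from h import *
b=arm.get_image('side'); cv2.imwrite('pics/h3.png',b[:,:,::-1]); g=b.astype(int)
for r in range(176,204,2): print(r,g[r,303:338,0].tolist())
E
```

```text
ee_pos: [0.6137, -0.0219, 0.0963]
contact_force: [-1.0, 1.0, 3.8]
grip_force: 2.0
ee_pos: [0.6137, -0.0219, 0.0963]
contact_force: [-3.4, 0.6, 10.7]
grip_force: 4.7
ee_pos: [0.6138, -0.0219, 0.0962]
contact_force: [-3.6, 1.0, 14.2]
grip_force: 7.2
ee_pos: [0.6138, -0.0219, 0.0962]
contact_force: [-5.3, 0.7, 19.4]
grip_force: 9.7
176 [50, 50, 52, 59, 57, 47, 41, 45, 44, 42, 71, 137, 183, 166, 112, 84, 82, 77, 77, 76, 77, 90, 105, 103, 64, 39, 34, 37, 48, 50, 46, 48, 49, 44, 42]
178 [53, 50, 53, 56, 58, 57, 51, 50, 47, 59, 112, 163, 177, 164, 118, 83, 76, 77, 74, 78, 116, 174, 201, 196, 117, 29, 30, 62, 108, 122, 75, 59, 69, 69, 61]
180 [50, 49, 50, 51, 49, 46, 50, 46, 49, 86, 137, 163, 163, 153, 112, 85, 85, 84, 77, 75, 91, 137, 167, 162, 90, 25, 33, 80, 139, 150, 93, 76, 83, 77, 78]
182 [62, 56, 49, 43, 45, 41, 49, 65, 82, 108, 144, 151, 127, 83, 68, 76, 79, 81, 79, 74, 73, 73, 79, 75, 42, 24, 34, 87, 140, 140, 94, 106, 122, 115, 111]
184 [78, 78, 59, 40, 40, 47, 74, 124, 147, 127, 130, 132, 139, 157, 159, 160, 164, 164, 159, 154, 142, 119, 98, 67, 35, 25, 35, 88, 137, 130, 87, 104, 
[... 772 characters left out ...]
191, 188, 141, 100, 108, 110, 92, 78, 77, 77, 76, 76, 78, 79, 83, 94, 93, 82]
196 [73, 82, 85, 81, 75, 88, 106, 115, 124, 134, 146, 162, 169, 164, 162, 163, 164, 166, 156, 96, 60, 88, 105, 89, 78, 77, 78, 79, 85, 87, 83, 78, 74, 75, 82]
198 [109, 69, 77, 84, 83, 79, 63, 68, 87, 102, 113, 127, 140, 145, 146, 147, 141, 133, 118, 77, 56, 58, 61, 71, 87, 93, 105, 121, 130, 128, 92, 60, 57, 67, 84]
200 [169, 116, 69, 69, 80, 82, 78, 83, 94, 96, 93, 87, 80, 80, 85, 92, 100, 96, 85, 65, 59, 58, 62, 73, 81, 66, 72, 97, 118, 108, 66, 34, 36, 50, 71]
202 [148, 132, 111, 80, 49, 48, 92, 143, 157, 159, 160, 148, 105, 61, 49, 51, 52, 56, 64, 60, 59, 58, 65, 76, 81, 59, 45, 43, 43, 33, 29, 32, 32, 33, 41]
```

It stops firmly at TCP 0.0962 under 19 N, where the tips are about 0.100, which is the home rim height. I'll retreat clear of the carrier and compare both views.

```bash
python3 -m jog '{"translation":[[0,0,-0.005],[0,0,-0.02],[0,0,-0.05],[0,0,-0.09],[0,0,-0.13],[-0.05,-0.02,-0.14],[-0.1,-0.04,-0.14],[-0.15,-0.07,-0.14],[-0.2,-0.1,-0.14],[-0.25,-0.12,-0.14],[-0.3,-0.14,-0.14],[-0.3,-0.14,-0.14]],"rotation":[[0,0,0],[0,0,0],[0,0,0],[0,0,0],[0,0,0],[0,0,0],[0,0,0],[0,0,0],[0,0,0],[0,0,0],[0,0,0],[0,0,0]],"fingers":[0.37,0.37,0.37,0.37,0.37,0.37,0.37,0.37,0.37,0.37,0.37,0.37]}'
python3 - <<'E'
from h import *
t0=cv2.imread('pics/top0.png')[:,:,::-1].astype(int)
t=arm.get_image('top').astype(int); s=arm.get_image('side').astype(int); s0=cv2.imread('pics/side0.png')[:,:,::-1].astype(int)
cv2.imwrite('pics/top9.png',t[:,:,::-1].astype(np.uint8)); cv2.imwrite('pics/side9.png',s[:,:,::-1].astype(np.uint8))
for a in(t0,t):
    br=(a[...,0]-a[...,2]>45)&(a[...,1]-a[...,2]>20)
    print('\n'.join(''.join('#' if v else '.' for v in br[r,262:312]) for r in range(138,164))); print()
for r in range(176,202,2): print(r,s[r,303:338,0].tolist())
c=np.array([.6158,-.0232]); y=np.array([.3681,.9298])
for k in(.031,-.031,.040,-.040): print(k,proj('top',[*(c+k*y),.102]),proj('side',[*(c+k*y),.102]))
a=np.linspace(0,6.283,73)
for z in(.1,.108):
  P=np.array([proj('top',[c[0]+.034*np.cos(u),c[1]+.034*np.sin(u),z]) for u in a]); print('top rim',z,P.min(0),P.max(0))
  P=np.array([proj('side',[c[0]+.034*np.cos(u),c[1]+.034*np.sin(u),z]) for u in a]); print('side rim',z,P.min(0),P.max(0))
E
```

```text
time_s: 21.4
ee_pos: [0.3713, -0.252, 0.2333]
orientation: [0.829, 0.56, -0.0, 0.0]
contact_force: [0.5, 0.8, 0.1]
grip_width: 0.0539
grip_force: 0.0
..................................................
..................................................
..................................................
.......###........................................
......####..................................###...
......####................................#####...
......###.................................######..
.....#####................................######..
.....######................................####...
....########................................##....
....########......................................
.....##...##......................................
.....#............................................
..................................................
..................................................
..................................................
.......................................##.........
.......................................###........
......................#.........
[... 3482 characters left out ...]
8, 125, 90, 59, 56, 68, 83]
200 [42, 48, 50, 50, 50, 51, 56, 50, 50, 46, 41, 42, 46, 47, 41, 40, 45, 49, 49, 48, 51, 55, 61, 72, 78, 65, 70, 95, 117, 108, 73, 53, 45, 52, 71]
0.031 [274.86258882 147.84658746] [314.0425239  184.30707436]
-0.031 [296.12106396 156.71397615] [324.28449209 195.40313944]
0.04 [271.78181735 146.5615283 ] [312.60854781 182.75351633]
-0.04 [299.2121175  158.00332418] [325.82618825 197.07340052]
top rim 0.1 [272.83872076 140.0686876 ] [298.08717521 164.8811135 ]
side rim 0.1 [306.66017206 183.87213853] [331.48158837 197.14739916]
top rim 0.108 [272.83282001 139.33436934] [298.23982649 164.29901467]
side rim 0.108 [306.74553871 181.42413874] [331.64483054 194.64718483]
```

Seen from above, the brass of both bolts matches the starting picture pixel for pixel, so both are fully out. The old wing nut is hidden under the new pot, and the arm is clear.

```bash
python3 -c "
from cell import arm; print(arm.sign_off())"
```

```text
the job is handed in; nothing more can be done
None
```

I nested the pot fully home in the blue carrier, with both latches out over its collar, and handed the job in at about 21.5 s; the sign-off gave no verdict.

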